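Seat a steel test coupon in the analyser's sample tray and shut the tray

ROBOT

A 6-joint arm with a two-finger parallel gripper is mounted at the origin on the work surface. World frame = base frame: x ahead of the robot, y to its left, z up, the work surface at z = 0. Lengths are in m, angles in rad, forces in N, time in s.
With the tool pointing down it reaches from about 0.275 to 1 m from the base axis. Payload 8.4 kg.
Tool frame: the origin (TCP) lies at the very end of the fingers, on their centre line; the grasp point (between the pads) lies pinch_z behind it (pinch_z is the distance from the TCP to the grasp point, in m); z points along the fingers, y is the direction in which the jaws open and shut (so a half turn about z gives the same grasp; the last joint's range is limited). The gripper opens to 85 mm and grips with 20 to 120 N. Pads are 22 mm wide; open, the fingers measure 114 mm over their backs; the gripper's body (76 mm by 85 mm) begins 54 mm behind the grasp point. The pads swing forward as they close: fully open they stand 13 mm farther back than shut.
Start: joints at [1.224, 0.353, 1.633, -0, 1.155, -0.002], TCP at [0.211, 0.588, 0.231] pointing down, gripper open.
Joint ranges: [-2.63, 2.63], [-0.92, 2.1], [0.06, 2.66], [-1.3, 4.44], [0, 2.69], [-3.02, 3.02]. Speed limits (rad/s): [2.22, 2.22, 2.79, 3.14, 3.14, 3.14].

INTERFACE

Orientations are given as a unit quaternion [w, x, y, z].
In Python, from bench import * gives the robot as it stands. The module is installed in compiled form; this text tells all that it offers.
- The arm moves only by the tool jog_arm, never from a script. Its argument "deltas" is a list of rows, each an object of numbers: "dx", "dy", "dz": the shift along the tool's x, y, z in cm; "wx", "wy", "wz": the turn, a rotation vector about the tool's x, y, z in rad; "grip": the closure, from 0 (fully open) to 1 (shut). A call has 1 to 20 rows; each row shifts and turns the commanded pose from where the row before left it, along the tool's axes as they then stand; what a row does not reach is not made up. A row lasts 1/12 s, in which the tool goes at most 41.7 mm and 7.16 degrees, less where a joint would pass 70% of its speed; a pose out of reach is approached as far as the arm can. A call is refused whole if a number of a shift passes 4.17 or a number of a turn 0.125, either way. A call with a gripper value outside its range is refused whole. The fingers move at their own pace and stop on an object; "grip_force" is the grip in N (left out, the last holds). Time passes only in rows, so rows that do not move let the fingers close. It gives the time, the measured TCP pose, the force and the opening at its end, in the units of the state.
- observe(): the state, without advancing time (a new reading comes with each control period).
- grab_frame(name): name is "side" or "top" or "wrist"; returns (picture, depth): 420x560x3 uint8, blue, green, red; 420x560 float32, m along the optical axis (not along the pixel's ray), 0 where there is no reading.
- camera_info(name): a dict with "vfov" (degrees; the focal length in pixels is half the picture's height over the tangent of half this angle, whatever the lens; pixels are square), "cx", "cy" (the principal point, pixels), "view" (4x4, takes a point from world to camera coordinates); the wrist camera has in their place "T_tool_cam" (4x4, takes a point from camera to tool coordinates, whose origin is the TCP and whose axes are the flange's). Camera axes: x right, y down, z forward; pixel columns grow to the right and rows downward; lengths in m; the calibration is good to about 2 mm. A picture is of the moment at which its call begins: read the wrist's pose just before it. camera_info takes no time and is no camera call.
- close_job(): hands the job in, once; it reports no verdict.
Trained networks look in the newest picture that a camera, given by its name, has taken for a name from the list of things; names that differ only in an ending like _2 or _b are one class to them, and where a whole thing is asked for, a point or a joint stands for the part that bears it (a point fixed in the world has none). Each returns a list of dicts, best first, with "score" (0 to 1); they miss things now and then, are a little off and sometimes report something else, mostly with a low value. They report only what shows in the picture. A call takes as long as a camera call. They do not tell look-alikes from the thing itself.
- regions_of(camera, query): "pixels" (420x560 bool, what is visible of it).
- mark_of(camera, query): "xyz" ([x, y, z] in m, in world coordinates, good to about 4 mm: a listed point, or the origin of a listed thing).
The state is a dict: "time": time; "joints": joint angles; "qvel": joint speeds; "tau": joint torques, N m; "tool_pos": TCP position; "tool_rot": TCP orientation; "force": force on the tool from outside, world axes, zero at the start; "ft_torque": the same for the moment, N m; "grip_width": finger opening in m.
Only numpy, scipy, OpenCV 4.12 (cv2) and the standard library are available. Lean on these libraries where they do the work, as an engineer would, in place of code of your own. Each camera call takes 0.05 s, during which the arm holds its last target. There are 200 camera calls.

TASK

Load the flat steel test coupon lying loose in the analyser's open sample tray: without picking it up, push it with your fingertips against the guide rail on the tray's far side from the robot, slide it along the rail into the corner pocket at the tray's front-panel end until it is fully home against the end stop. Then gently push the tray shut by its front panel. Leave the round check standard in its nest and everything else on the bench where it is.

Things in the scene. Friction and masses are not known exactly. Their poses are not given: they have to be found in the camera images.
- coupon: flat steel test coupon, 30 x 50 x 8 mm thick (x, y, z), 90 g (varies by a third), dark 6 mm hole near one short end; origin at the centre of its underside, y along its length. Starts flat on the tray floor, askew by up to 0.5 rad, its centre 35 to 65 mm in -x and 63 to 95 mm in +y of point pocket. Either end may lead. It slides easily on the tray (friction about 0.3) and on if the tray stops hard.
- pocket (a point): point on the tray floor (22 mm over the bench) where the centre of the coupon's underside lies when home in the corner pocket; moves with the tray. z up; +x across the tray towards the guide rail; +y along the rail into the analyser (the way the tray shuts), -y towards end stop and front panel. The 6 mm high end stop has its face at y = -25 mm; front panel from y = -42 mm.
- rail_face (a point): middle of the straight aluminium guide rail's face, at the tray floor; axes as the pocket's, the coupon side is -x. In the pocket's frame the face is the plane x = +15 mm from y = -25 to +151 mm (end stop joins it at the pocket). Rail 8 mm thick, 6 mm high, 2 mm lower than the coupon; behind it the tray's side wall, 12 mm high, 13 mm from the rail's face.
- pocket_mouth (a point): foot of the corner between the pocket's short inner wall and its flared lead-in; axes as the pocket's. The wall (aluminium, 6 mm high, 6 mm thick) faces the rail at 33 mm from it, for the 30 mm wide coupon, and runs from here to the end stop (-y, 30 mm); the lead-in runs from here 13 mm in +y, slanting 6 mm away from the rail.
- analyser: white benchtop analyser with dark display; origin on the bench under the middle of its base's front face, +y into it, x across as the pocket's. Base 360 mm wide, 66 mm high, from y = 0, with a slot for the tray; tall head, 253 mm high, from y = +88 mm. The open tray stands out of it to y = -207 mm, 160 mm wide, with 12 mm high side walls. Fixed to the bench.
- tray_front (a point): centre of the outer face of the tray's upright front panel, 36 mm over the bench; the panel is a white plate 170 mm wide (x) and 48 mm high, 10 to 58 mm over the bench, 12 mm thick. Same axes as the pocket: pushing the face towards +y shuts the tray.
- tray (a joint): travel of the sample tray in m: 0 = fully open against its limit (start), 0.193 = shut, with the front panel 2 mm off the analyser's base. It slides on runners with about 2.5 N of friction and some damping, has no spring and stays where it is left; it cannot be pulled further out than 0.
- standard: round brass check standard, 31 mm in diameter and 14 mm high, standing in a ring-shaped nest on the tray's side nearest the robot, near the front panel; origin at the centre of its underside. To be left in its nest; it rides in with the tray.
- nest (a point): centre of the check standard's nest, on the tray floor; the nest is a 4 mm high ring, 34 mm inside and 42 mm outside diameter. It moves with the tray.
- vial_near: small glass sample vial with aluminium cap, 22 mm in diameter, 46 mm high, standing on the bench beside the tray on the robot's side; origin at the centre of its underside. Bystander.
- vial_far: the same kind of vial, standing on the bench beside the tray on the far side, behind the guide rail. Bystander.
- jar: amber glass sample jar with black cap, 52 mm in diameter, 58 mm high, standing on the bench in front of the tray's panel; origin at the centre of its underside. Bystander.
- beaker: empty glass beaker, 60 mm in diameter, 70 mm high, standing on the bench in front of the tray's panel, farther from the robot than the jar; origin at the centre of its underside. Bystander.
- wash_bottle: plastic wash bottle with red cap, 68 mm in diameter, 205 mm high, standing to the right; origin at the centre of its underside. Bystander.
- spatula: steel laboratory spatula 170 mm long lying on the bench to the right; origin at the centre of its underside. Bystander.
There are look-alikes about, which are no part of the job. Of the things shaped like the coupon, the steel one is meant.

How it is judged:
On the way, in this order (a step that is already met when the one before it is completed fails the run):
1. the coupon is pinned by the fingers flat along the guide rail (within 3 mm of it, square to 0.08 rad), still short of the pocket (x of coupon in the frame of pocket above -0.003 m and angle between the y axis of coupon and the y axis of pocket, either way round below 0.08 rad and y of coupon in the frame of pocket above 0.02 m and contact force between the fingers and coupon above 0.1 N), for 0.1 s.
2. the coupon is fully home in the corner pocket (within 3 mm of the end stop) with the tray still open (x of coupon in the frame of pocket above -0.004 m and y of coupon in the frame of pocket below 0.003 m and angle between the y axis of coupon and the y axis of pocket, either way round below 0.1 rad and value of joint tray below 0.04 m), for 0.2 s.
At the end, for the whole second after the job is handed in: The tray is shut (within 6 mm of the end of its travel) with the coupon flat and at rest in its pocket, within 6 mm of the end stop and 4 mm of the rail and square to 0.1 rad, and the check standard within 4 mm of its nest's centre (value of joint tray above 0.187 m and x of coupon in the frame of pocket between -0.004 and 0.003 m and y of coupon in the frame of pocket between -0.003 and 0.006 m and z of coupon in the frame of pocket below 0.003 m and angle between the y axis of coupon and the y axis of pocket, either way round below 0.1 rad and distance between standard and nest below 0.004 m and linear speed of coupon below 0.01 m/s); the robot touches nothing.
It fails at once if the coupon was lifted or tipped off the tray floor (raised more than 5 mm or tilted more than 0.25 rad) (z of coupon in the frame of pocket above 0.005 m or angle between coupon's own z axis and vertical above 0.25 rad).
It fails at once if the tray was slammed (faster than 0.25 m/s) (velocity of joint tray above 0.25 m/s).
It fails at once if the check standard was pushed, lifted or knocked out of its nest (more than 5 mm) (distance between standard and nest above 0.005 m).
It fails at once if a bystander on the bench was moved more than 15 mm (distance of any of vial_near, vial_far, jar, beaker, wash_bottle, spatula from where it was at the start of the episode above 0.015 m).
It also fails if it takes over 61 s, if anything falls off the work surface, if the arm or the gripper's body presses on something with over 40 N, if the wrist force passes 120 N, or if a joint passes its speed limit or range.

## Working session

There is one attempt and no reset: what is moved stays moved. The work goes in short steps, Python scripts to look and compute and a tool call to move; the robot and the scene stay as the last step left them, time stands still between calls to the robot, and variables do not carry over. Pictures are saved under pics/ and viewed, about 8 in all and at most 12, crops included, and the job is handed in when it is done.

Besides the shell and the picture viewer there is one more tool, called after "Emit:" as name([rows], argument=value, ...), one row to a line, values as JSON. jog_arm: Moves the arm, as the interface text tells. Its arguments: {"type":"object","properties":{"deltas":{"type":"array","items":{"type":"object","properties":{"dx":{"type":"number"},"dy":{"type":"number"},"dz":{"type":"number"},"wx":{"type":"number"},"wy":{"type":"number"},"wz":{"type":"number"},"grip":{"type":"number"}}}},"grip_force":{"type":"number"}},"required":["deltas"]}

```bash
mkdir -p pics
python3 - <<'E'
from bench import *
import cv2,numpy as np
s=observe();print({k:np.round(v,3) for k,v in s.items()})
for c in("top","side"):
    im,d=grab_frame(c);cv2.imwrite(f"pics/{c}0.png",im)
    for q in ["coupon","pocket","rail_face","pocket_mouth","tray_front","standard","nest","jar","beaker","vial_near","vial_far","analyser"]:
        print(c,q,[(np.round(m["xyz"],3).tolist(),round(m["score"],2)) for m in mark_of(c,q)[:4]])
E
```

```text
{'time': np.float64(0.0), 'joints': array([ 1.224,  0.354,  1.634,  0.   ,  1.155, -0.002]), 'qvel': array([-0.   ,  0.001,  0.001,  0.001,  0.002, -0.001]), 'tau': array([-1.0000e-03, -6.0526e+01, -3.4207e+01, -0.0000e+00,  9.0000e-03,
       -0.0000e+00]), 'tool_pos': array([0.211, 0.588, 0.231]), 'tool_rot': array([-0.   ,  0.172,  0.985, -0.001]), 'force': array([ 0.373, -0.551,  0.308]), 'ft_torque': array([-0.044,  0.045, -0.001]), 'grip_width': np.float64(0.086)}
top coupon [([0.339, -0.079, -0.003], 0.83), ([0.553, -0.146, -0.0], 0.81), ([0.522, 0.043, 0.02], 0.64), ([0.643, -0.142, 0.002], 0.61)]
top pocket [([0.577, -0.028, 0.018], 0.67), ([0.424, -0.268, 0.0], 0.62)]
top rail_face [([0.59, 0.036, 0.024], 0.73), ([0.695, -0.398, -0.004], 0.18)]
top pocket_mouth [([0.555, -0.022, 0.023], 0.58)]
top tray_front [([0.533, -0.084, 0.032], 0.83), ([0.447, -0.44, 0.003], 0.38)]
top standard [([0.484, -0.033, 0.025], 0.51)]
top nest [([0.482, -0.035, 0.02], 0.75)]
top jar [([0.426, -0.268, -0.001], 0.8), ([0.578, -0.027, 0.017], 0.69)]
top beaker [([0.652, -0.272, 0.002], 0.69), ([
[... 205 characters left out ...]
0.78), ([0.64, -0.145, -0.002], 0.75), ([0.338, -0.078, 0.002], 0.69), ([0.69, 0.055, -0.0], 0.63)]
side pocket [([0.578, -0.032, 0.018], 0.81)]
side rail_face [([0.585, 0.035, 0.023], 0.73)]
side pocket_mouth [([0.555, -0.022, 0.02], 0.94)]
side tray_front [([0.527, -0.084, 0.036], 0.66)]
side standard [([0.426, -0.266, 0.005], 0.67), ([0.485, -0.034, 0.023], 0.54)]
side nest [([0.479, -0.032, 0.023], 0.94)]
side jar [([0.425, -0.264, 0.0], 0.78)]
side beaker [([0.654, -0.269, -0.001], 0.8), ([0.554, -0.024, 0.022], 0.17)]
side vial_near [([0.389, 0.037, 0.002], 0.55)]
side vial_far [([0.654, -0.026, 0.002], 0.53), ([0.428, -0.265, 0.001], 0.46)]
side analyser [([0.517, 0.124, 0.002], 0.9)]
```

Run:
```python
import cv2
im=cv2.imread("pics/top0.png");cv2.imwrite("pics/top0b.png",cv2.resize(im,(800,600)))
```

```text
(no output)
```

View pics/top0b.png

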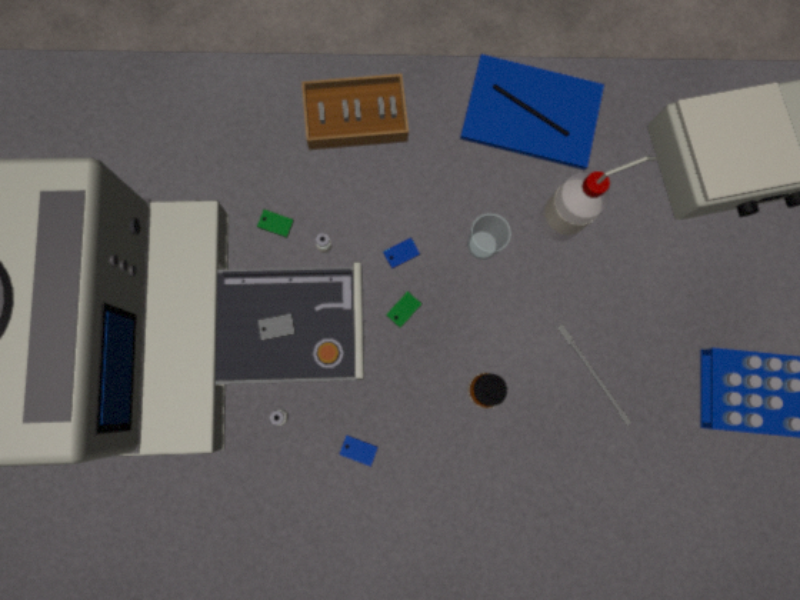

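The steel one is the grey plate in the tray at (276,326). The green plates (275,223) and (404,309) and the blue ones (401,253) and (358,450) lie on the bench. I'll confirm with the wrist camera.

Emit:
jog_arm([
  {"wz": -0.115, "dz": -2},
  {"wz": -0.115, "dz": -2},
  {"wz": -0.116, "dz": -2},
  {"dy": -4},
  {"dy": -4},
  {"dy": -4},
  {"dy": -4},
  {"dy": -4},
  {"dy": -4},
  {"dy": -4},
  {"dx": -1, "dy": -4},
  {"dx": -1, "dy": -4},
  {"dx": -2, "dy": -4},
  {"dx": -2, "dy": -4},
  {"dx": -2, "dy": -4},
], grip_force=20)

```text
schema error: expected keys dx, dy, dz, wx, wy, wz, grip
```

Run:
```python
from bench import *
import numpy as np
for c in("wrist","top"): print({k:np.round(v,3) for k,v in camera_info(c).items()})
```

```text
{'vfov': np.float64(59.833), 'cx': np.float64(284.923), 'cy': np.float64(205.596), 'T_tool_cam': array([[ 0.001, -0.957, -0.292,  0.075],
       [ 1.   ,  0.   ,  0.001,  0.001],
       [-0.   , -0.292,  0.957, -0.144],
       [ 0.   ,  0.   ,  0.   ,  1.   ]])}
{'vfov': np.float64(54.277), 'cx': np.float64(273.263), 'cy': np.float64(211.303), 'view': array([[-0.005, -0.999,  0.033, -0.126],
       [-0.985, -0.   , -0.17 ,  0.554],
       [ 0.17 , -0.033, -0.985,  0.805],
       [ 0.   ,  0.   ,  0.   ,  1.   ]])}
```

Emit:
jog_arm([
  {"dx": 0, "dy": 0, "dz": -2, "wx": 0, "wy": 0, "wz": -0.115, "grip": 0},
  {"dx": 0, "dy": 0, "dz": -2, "wx": 0, "wy": 0, "wz": -0.115, "grip": 0},
  {"dx": 0, "dy": 0, "dz": -2, "wx": 0, "wy": 0, "wz": -0.116, "grip": 0},
  {"dx": 0, "dy": -4, "dz": 0, "wx": 0, "wy": 0, "wz": 0, "grip": 0},
  {"dx": 0, "dy": -4, "dz": 0, "wx": 0, "wy": 0, "wz": 0, "grip": 0},
  {"dx": 0, "dy": -4, "dz": 0, "wx": 0, "wy": 0, "wz": 0, "grip": 0},
  {"dx": 0, "dy": -4, "dz": 0, "wx": 0, "wy": 0, "wz": 0, "grip": 0},
  {"dx": 0, "dy": -4, "dz": 0, "wx": 0, "wy": 0, "wz": 0, "grip": 0},
  {"dx": 0, "dy": -4, "dz": 0, "wx": 0, "wy": 0, "wz": 0, "grip": 0},
  {"dx": 0, "dy": -4, "dz": 0, "wx": 0, "wy": 0, "wz": 0, "grip": 0},
  {"dx": -1, "dy": -3.5, "dz": 0, "wx": 0, "wy": 0, "wz": 0, "grip": 0},
  {"dx": -1, "dy": -3.5, "dz": 0, "wx": 0, "wy": 0, "wz": 0, "grip": 0},
  {"dx": -2, "dy": -3.5, "dz": 0, "wx": 0, "wy": 0, "wz": 0, "grip": 0},
], grip_force=20)

```text
time: 2.38
tool_pos: [0.2506, 0.2016, 0.2914]
tool_rot: [0.0, -0.001, 1.0, 0.0]
force: [1.5, 1.4, -1.4]
grip_width: 0.0855
```

Emit:
jog_arm([
  {"dx": -1, "dy": -3, "dz": 0, "wx": 0, "wy": 0, "wz": 0, "grip": 1},
  {"dx": -1, "dy": -3, "dz": 0, "wx": 0, "wy": 0, "wz": 0, "grip": 1},
  {"dx": -2, "dy": -3, "dz": 0, "wx": 0, "wy": 0, "wz": 0, "grip": 1},
  {"dx": -3, "dy": -2, "dz": 0, "wx": 0, "wy": 0, "wz": 0, "grip": 1},
  {"dx": -3, "dy": -2, "dz": 0, "wx": 0, "wy": 0, "wz": 0, "grip": 1},
  {"dx": -3, "dy": -2, "dz": 0, "wx": 0, "wy": 0, "wz": 0, "grip": 1},
  {"dx": -3, "dy": -2, "dz": 1, "wx": 0, "wy": 0, "wz": 0, "grip": 1},
  {"dx": -3, "dy": -1, "dz": 1, "wx": 0, "wy": 0, "wz": 0, "grip": 1},
  {"dx": -3, "dy": 0, "dz": 2, "wx": 0, "wy": 0, "wz": 0, "grip": 1},
  {"dx": -3, "dy": 0, "dz": 2, "wx": 0, "wy": 0, "wz": 0, "grip": 1},
  {"dx": 0, "dy": 0, "dz": 0, "wx": 0, "wy": 0, "wz": 0, "grip": 1},
])

```text
time: 3.3
tool_pos: [0.5049, 0.023, 0.2273]
tool_rot: [-0.001, -0.0, 1.0, -0.0]
force: [-1.5, 0.8, 0.8]
grip_width: 0.0001
```

```bash
cat > h.py <<'E'
from bench import *
import numpy as np, cv2
from scipy.spatial.transform import Rotation as R
def wristT():
    s=observe();w,x,y,z=s["tool_rot"];T=np.eye(4);T[:3,:3]=R.from_quat([x,y,z,w]).as_matrix();T[:3,3]=s["tool_pos"]
    return T@np.array(camera_info("wrist")["T_tool_cam"])
def cam(c):
    i=camera_info(c);return 210/np.tan(np.radians(i["vfov"])/2),i["cx"],i["cy"]
def shoot(c="wrist"):
    T=wristT() if c=="wrist" else np.linalg.inv(np.array(camera_info(c)["view"]))
    im,d=grab_frame(c);return T,im,d
def atz(T,uv,z,c="wrist"):
    f,cx,cy=cam(c);uv=np.atleast_2d(uv).astype(float)
    r=np.c_[(uv[:,0]-cx)/f,(uv[:,1]-cy)/f,np.ones(len(uv))]@T[:3,:3].T
    return T[:3,3]+r*((z-T[2,3])/r[:,2])[:,None]
E
python3 - <<'E'
from h import *
T,im,d=shoot();cv2.imwrite("pics/w1.png",im);cv2.imwrite("pics/w1b.png",cv2.resize(im,(800,600)))
np.savez("w1.npz",T=T,d=d)
for q in ["coupon","pocket","rail_face","pocket_mouth","tray_front","nest","standard"]:
    print(q,[(np.round(m["xyz"],4).tolist(),round(m["score"],2)) for m in mark_of("wrist",q)[:3]])
for m in regions_of("wrist","coupon")[:3]:
    p=m["pixels"];ys,xs=np.nonzero(p)
    h=cv2.minAreaRect(np.c_[xs,ys].astype(np.float32));b=atz(T,cv2.boxPoints(h),.03)
    print(m["score"],h,"\n",b.round(4),b.mean(0).round(4), "med depth z")
print(observe()["tool_pos"],observe()["grip_width"])
E
```

```text
coupon [([0.5485, -0.1471, 0.0002], 0.78), ([0.6373, -0.1418, -0.0015], 0.72), ([0.5243, 0.0484, 0.0224], 0.64)]
pocket [([0.5757, -0.0294, 0.0221], 0.86)]
rail_face [([0.5921, 0.0327, 0.021], 0.93)]
pocket_mouth [([0.5572, -0.0231, 0.0205], 0.61)]
tray_front [([0.5297, -0.0817, 0.0336], 0.73), ([0.5895, 0.0355, 0.021], 0.29)]
nest []
standard [([0.4819, -0.0312, 0.0236], 0.95)]
0.97 ((173.0, 9.0), (18.0, 50.0), 90.0) 
 [[ 0.3548 -0.0899  0.03  ]
 [ 0.3547 -0.0482  0.03  ]
 [ 0.3683 -0.0492  0.03  ]
 [ 0.3684 -0.0914  0.03  ]] [ 0.3615 -0.0697  0.03  ] med depth z
0.94 ((124.22251892089844, 214.6136474609375), (30.643123626708984, 46.48738098144531), 38.36748504638672) 
 [[ 0.5523 -0.161   0.03  ]
 [ 0.5151 -0.1278  0.03  ]
 [ 0.5342 -0.1067  0.03  ]
 [ 0.5726 -0.1398  0.03  ]] [ 0.5436 -0.1338  0.03  ] med depth z
0.92 ((306.3816833496094, 192.31350708007812), (31.26287269592285, 52.29734802246094), 80.21759033203125) 
 [[0.5096 0.0177 0.03  ]
 [0.501  0.0667 0.03  ]
 [0.5315 0.073  0.03  ]
 [0.5406 0.0228 0.03  ]] [0.5207 0.045  0.03  ] med depth z
[0.50173104 0.02371719 0.23230963] -0.0003360092633503849
```

View pics/w1b.png

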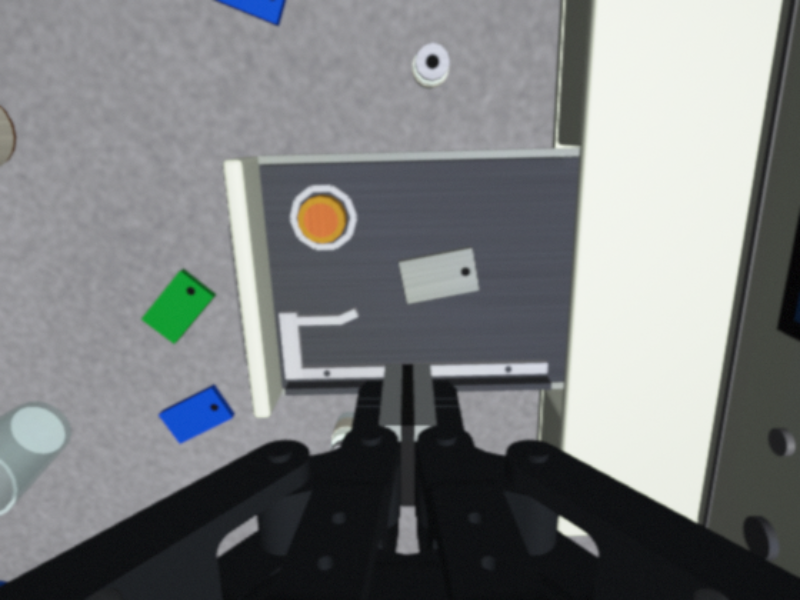

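Picture 2: the steel coupon is at (440,276), grey with its hole on the +y end. The rail runs along row ~368 and the pocket is at the left (290–355, 315–378). The arm was still settling, so I'll measure again at rest.

Run:
```python
from h import *
T,im,d=shoot();g=cv2.GaussianBlur(cv2.cvtColor(im,cv2.COLOR_BGR2GRAY),(3,3),0).astype(float)
gy=np.diff(g,axis=0)
pts=[]
for u in list(range(212,262))+list(range(312,378)):
    seg=gy[244:268,u];k=int(np.argmax(seg));pts.append((u,244+k+.5))
w=atz(T,pts,.028);p=np.polyfit(w[:,1],w[:,0],1)
for _ in range(3):
    r=w[:,0]-np.polyval(p,w[:,1]);k=abs(r)<.0015;p=np.polyfit(w[k,1],w[k,0],1)
print("rail x = %.4f + %.4f*y"%(p[1],p[0]),k.sum(),len(k),r[k].std(),"x at y=-.03,.035:",np.polyval(p,[-.03,.035]))
# near wall inner top edge
pts=[(u,95+np.argmax(-gy[95:125,u])+.5) for u in range(190,400)]
w=atz(T,pts,.034);q=np.polyfit(w[:,1],w[:,0],1)
for _ in range(3):
    r=w[:,0]-np.polyval(q,w[:,1]);k=abs(r)<.0015;q=np.polyfit(w[k,1],w[k,0],1)
print("near wall",q,k.sum())
for m in regions_of("wrist","coupon")[:5]:
    ys,xs=np.nonzero(m["pixels"]);h=cv2.minAreaRect(np.c_[xs,ys].astype(np.float32));b=atz(T,cv2.boxPoints(h),.03)
    c=b.mean(0)
    if abs(c[1]-.045)<.03: print(h,b.round(4).tolist(),c.round(4))
for n in("pocket","rail_face","pocket_mouth","tray_front","standard"):
    print(n,[(np.round(m["xyz"],4).tolist(),round(m["score"],2)) for m in mark_of("wrist",n)[:1]])
# depth check: world z of floor, coupon, panel
f,cx,cy=cam("wrist");vv,uu=np.mgrid[0:420,0:560]
P=np.stack([(uu-cx)/f*d,(vv-cy)/f*d,d],-1)@T[:3,:3].T+T[:3,3]
print("floor z",np.median(P[180:200,240:270,2]),"coupon top",np.median(P[188:198,298:312,2]))
pm=(P[...,2]>.05)&(P[...,2]<.066)&(P[...,1]<-.04)&(P[...,1]>-.12)
print("panel top y",[(round(x,2),np.percentile(P[pm&(abs(P[...,0]-x)<.01)][:,1],[3,50,97]).round(4)) for x in(.47,.5,.53,.56)])
rl=(abs(P[...,2]-.028)<.003)&(abs(P[...,0]-.595)<.012); print("rail depth x",np.percentile(P[rl][:,0],[5,50]))
s=observe();print(s["tool_pos"],s["tool_rot"],s["force"])
```

```text
rail x = 0.5891 + -0.0244*y 116 116 0.0003786491783773688 x at y=-.03,.035: [0.58986468 0.58827571]
near wall [-0.02556962  0.44570005] 210
((305.4120178222656, 193.51600646972656), (31.752166748046875, 51.966217041015625), 79.69515228271484) [[0.5097, 0.0174, 0.03], [0.5004, 0.0668, 0.03], [0.5319, 0.0736, 0.03], [0.5417, 0.023, 0.03]] [0.521  0.0452 0.03  ]
((285.63275146484375, 192.43551635742188), (179.6908416748047, 244.39312744140625), 85.13549041748047) [[0.4446, -0.0933, 0.03], [0.426, 0.1289, 0.03], [0.6054, 0.1618, 0.03], [0.6303, -0.0958, 0.03]] [0.5266 0.0254 0.03  ]
pocket [([0.575, -0.0307, 0.0226], 0.65)]
rail_face [([0.5911, 0.0334, 0.0204], 0.6)]
pocket_mouth []
tray_front [([0.5265, -0.0859, 0.0313], 0.9)]
standard [([0.4816, -0.0304, 0.023], 0.89)]
floor z 0.022920570573450094 coupon top 0.03094629381844971
panel top y [(0.47, array([-0.083 , -0.0763, -0.0719])), (0.5, array([-0.0849, -0.0763, -0.0711])), (0.53, array([-0.0841, -0.0755, -0.0704])), (0.56, array([-0.0834, -0.075 , -0.0698]))]
rail depth x [0.58625632 0.59203922]
[0.50189489 0.02358047 0.2313828 ] [ 7.80412204e-05 -6.48859492e-04  9.99999786e-01 -2.13128831e-05] [-0.23137212  0.19541454 -0.0982315 ]
```

Emit:
jog_arm([
  {"dx": 0.6, "dy": 0.7, "dz": 3, "wx": 0, "wy": 0, "wz": -0.025, "grip": 1},
  {"dx": 0.6, "dy": 0.7, "dz": 3, "wx": 0, "wy": 0, "wz": 0, "grip": 1},
  {"dx": 0.6, "dy": 0.7, "dz": 3, "wx": 0, "wy": 0, "wz": 0, "grip": 1},
  {"dx": 0, "dy": 0, "dz": 3, "wx": 0, "wy": 0, "wz": 0, "grip": 1},
  {"dx": 0, "dy": 0, "dz": 3, "wx": 0, "wy": 0, "wz": 0, "grip": 1},
  {"dx": 0, "dy": 0, "dz": 2, "wx": 0, "wy": 0, "wz": 0, "grip": 1},
  {"dx": 0, "dy": 0, "dz": 1, "wx": 0, "wy": 0, "wz": 0, "grip": 1},
  {"dx": 0, "dy": 0, "dz": 0.5, "wx": 0, "wy": 0, "wz": 0, "grip": 1},
  {"dx": 0, "dy": 0, "dz": 0, "wx": 0, "wy": 0, "wz": 0, "grip": 1},
  {"dx": 0, "dy": 0, "dz": 0, "wx": 0, "wy": 0, "wz": 0, "grip": 1},
  {"dx": 0, "dy": 0, "dz": 0, "wx": 0, "wy": 0, "wz": 0, "grip": 1},
  {"dx": 0, "dy": 0, "dz": 0, "wx": 0, "wy": 0, "wz": 0, "grip": 1},
])

```text
time: 5.1
tool_pos: [0.4845, 0.0443, 0.0474]
tool_rot: [0.001, -0.013, 1.0, 0.0]
force: [-1.1, -0.3, 0.2]
grip_width: -0.0002
```

Emit:
jog_arm([
  {"dx": 0, "dy": 0, "dz": 0, "wx": 0, "wy": 0, "wz": 0, "grip": 1},
  {"dx": 0, "dy": 0, "dz": 0, "wx": 0, "wy": 0, "wz": 0, "grip": 1},
  {"dx": 0, "dy": 0, "dz": 0, "wx": 0, "wy": 0, "wz": 0, "grip": 1},
])

```text
time: 5.35
tool_pos: [0.4838, 0.0442, 0.0467]
tool_rot: [0.0, -0.013, 1.0, 0.0]
force: [0.3, -0.1, 0.4]
grip_width: -0.0006
```

Run:
```python
from h import *
im,d=grab_frame("side");cv2.imwrite("pics/s1.png",cv2.resize(im[100:380,80:500],(800,533)))
T,im,d=shoot();cv2.imwrite("pics/w2.png",cv2.resize(im,(700,525)))
s=observe();print(s["tool_pos"],s["force"],s["time"])
```

```text
[0.4836262  0.04422119 0.04646097] [-0.02674033  0.23843844 -0.61594051] 5.45
```

View pics/w2.png

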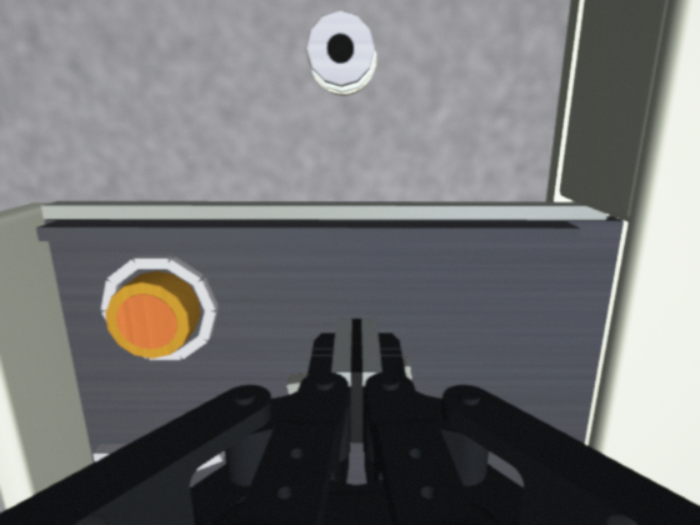

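View pics/s1.png

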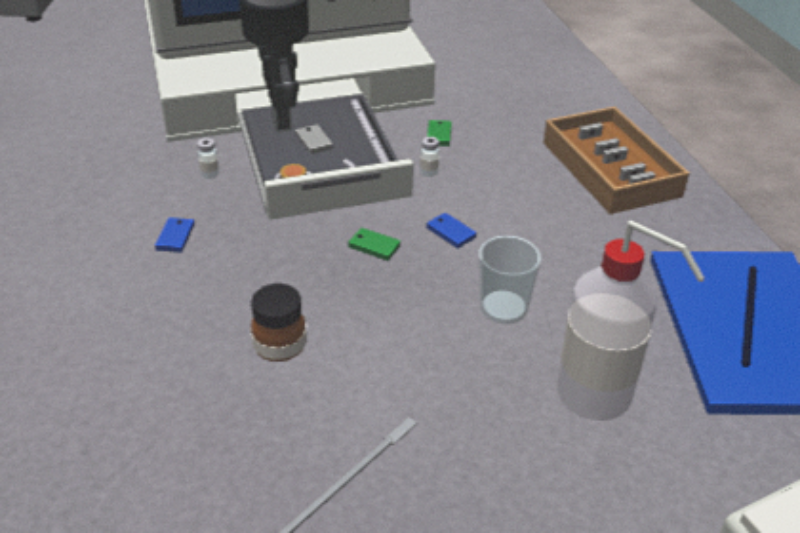

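Pictures 3 and 4: the fingertip is beside the coupon on the robot's side, nothing is touched, and the vials are clear. I'll descend the last 20 mm.

Emit:
jog_arm([
  {"dx": 0, "dy": 0, "dz": 1, "wx": 0, "wy": 0, "wz": 0, "grip": 1},
  {"dx": 0, "dy": 0, "dz": 0.6, "wx": 0, "wy": 0, "wz": 0, "grip": 1},
  {"dx": 0, "dy": 0, "dz": 0.4, "wx": 0, "wy": 0, "wz": 0, "grip": 1},
  {"dx": 0, "dy": 0, "dz": 0, "wx": 0, "wy": 0, "wz": 0, "grip": 1},
  {"dx": 0, "dy": 0, "dz": 0, "wx": 0, "wy": 0, "wz": 0, "grip": 1},
  {"dx": 0, "dy": 0, "dz": 0, "wx": 0, "wy": 0, "wz": 0, "grip": 1},
  {"dx": 0, "dy": 0, "dz": 0, "wx": 0, "wy": 0, "wz": 0, "grip": 1},
])

```text
time: 6.03
tool_pos: [0.4837, 0.0442, 0.0264]
tool_rot: [0.0, -0.013, 1.0, 0.0]
force: [-1.1, -0.4, 0.5]
grip_width: 0.0003
```

Emit:
jog_arm([
  {"dx": -0.2, "dy": 0, "dz": 0.1, "wx": 0, "wy": 0, "wz": 0, "grip": 1},
  {"dx": -0.4, "dy": 0, "dz": 0, "wx": 0, "wy": 0, "wz": 0, "grip": 1},
  {"dx": -0.4, "dy": 0, "dz": 0, "wx": 0, "wy": 0, "wz": 0, "grip": 1},
  {"dx": -0.4, "dy": 0, "dz": 0, "wx": 0, "wy": 0, "wz": 0, "grip": 1},
  {"dx": -0.4, "dy": 0, "dz": 0, "wx": 0, "wy": 0, "wz": 0, "grip": 1},
  {"dx": -0.4, "dy": 0, "dz": 0, "wx": 0, "wy": 0, "wz": 0, "grip": 1},
  {"dx": -0.4, "dy": 0, "dz": 0, "wx": 0, "wy": 0, "wz": 0, "grip": 1},
  {"dx": -0.4, "dy": 0, "dz": 0, "wx": 0, "wy": 0, "wz": 0, "grip": 1},
  {"dx": -0.4, "dy": 0, "dz": 0, "wx": 0, "wy": 0, "wz": 0, "grip": 1},
  {"dx": -0.4, "dy": 0, "dz": 0, "wx": 0, "wy": 0, "wz": 0, "grip": 1},
  {"dx": -0.4, "dy": 0, "dz": 0, "wx": 0, "wy": 0, "wz": 0, "grip": 1},
  {"dx": -0.4, "dy": 0, "dz": 0, "wx": 0, "wy": 0, "wz": 0, "grip": 1},
  {"dx": -0.4, "dy": 0, "dz": 0, "wx": 0, "wy": 0, "wz": 0, "grip": 1},
  {"dx": -0.3, "dy": 0, "dz": 0, "wx": 0, "wy": 0, "wz": 0, "grip": 1},
  {"dx": -0.2, "dy": 0, "dz": 0, "wx": 0, "wy": 0, "wz": 0, "grip": 1},
  {"dx": 0, "dy": 0, "dz": 0, "wx": 0, "wy": 0, "wz": 0, "grip": 1},
  {"dx": 0, "dy": 0, "dz": 0, "wx": 0, "wy": 0, "wz": 0, "grip": 1},
  {"dx": 0, "dy": 0, "dz": 0, "wx": 0, "wy": 0, "wz": 0, "grip": 1},
])

```text
time: 7.53
tool_pos: [0.5384, 0.0457, 0.0252]
tool_rot: [-0.0, -0.013, 1.0, -0.0]
force: [-0.1, -0.2, 1.1]
grip_width: -0.0002
```

```bash
cat >> h.py <<'E'
P0=np.array([.575,-.0295]);A=np.array([[1,.025],[-.025,1]])
def tray(p): return A@(np.asarray(p)[:2]-P0)
def steel(c):
    T=shoot(c)[0]
    for m in regions_of(c,"coupon")[:8]:
        ys,xs=np.nonzero(m["pixels"]);h=cv2.minAreaRect(np.c_[xs,ys].astype(np.float32));b=atz(T,cv2.boxPoints(h),.03,c)
        t=np.array([tray(x) for x in b]);k=t.mean(0)
        if abs(k[0]+25)>0 and -.1<k[0]<.03 and -.03<k[1]<.15: 
            e=t[1]-t[0],t[2]-t[1];L=max(e,key=np.linalg.norm)
            print(c,round(m["score"],2),"tray xy",k.round(4),"sizes",[round(np.linalg.norm(x),4) for x in e],"ang",round(np.arctan(-L[0]/L[1]),3),"x",t[:,0].min().round(4),t[:,0].max().round(4),"y",t[:,1].min().round(4),t[:,1].max().round(4))
def where():
    s=observe();print("t",s["time"],"tcp tray",tray(s["tool_pos"]).round(4),"z",round(s["tool_pos"][2],4),"F",s["force"].round(2))
E
python3 - <<'E'
from h import *
where()
for c in("side","top","wrist"): steel(c)
where()
E
```

```text
t 7.5333 tcp tray [-0.0348  0.0761] z 0.0252 F [-0.06 -0.17  1.11]
side 0.52 tray xy [-0.0091  0.0655] sizes [np.float64(0.0368), np.float64(0.0631)] ang 0.005 x -0.0257 0.0068 y 0.0264 0.1056
wrist 0.73 tray xy [-0.0096  0.0736] sizes [np.float64(0.0491), np.float64(0.0344)] ang 0.012 x -0.0271 0.0079 y 0.0475 0.0997
t 7.8333 tcp tray [-0.0346  0.0761] z 0.0253 F [ 0.22 -0.08  0.48]
```

Squared up, about 8 mm short of the rail. I'll push on gently.

Emit:
jog_arm([
  {"dx": -0.2, "dy": 0, "dz": 0, "wx": 0, "wy": 0, "wz": 0, "grip": 1},
  {"dx": -0.2, "dy": 0, "dz": 0, "wx": 0, "wy": 0, "wz": 0, "grip": 1},
  {"dx": -0.2, "dy": 0, "dz": 0, "wx": 0, "wy": 0, "wz": 0, "grip": 1},
  {"dx": -0.1, "dy": 0, "dz": 0, "wx": 0, "wy": 0, "wz": 0, "grip": 1},
  {"dx": 0, "dy": 0, "dz": 0, "wx": 0, "wy": 0, "wz": 0, "grip": 1},
  {"dx": 0, "dy": 0, "dz": 0, "wx": 0, "wy": 0, "wz": 0, "grip": 1},
  {"dx": 0, "dy": 0, "dz": 0, "wx": 0, "wy": 0, "wz": 0, "grip": 1},
])

```text
time: 8.42
tool_pos: [0.5455, 0.0458, 0.0253]
tool_rot: [0.0, -0.013, 1.0, -0.0]
force: [-1.1, 0.5, 0.2]
grip_width: 0.0003
```

Emit:
jog_arm([
  {"dx": -0.1, "dy": 0, "dz": 0, "wx": 0, "wy": 0, "wz": 0, "grip": 1},
  {"dx": 0, "dy": 0, "dz": 0, "wx": 0, "wy": 0, "wz": 0, "grip": 1},
  {"dx": 0, "dy": 0, "dz": 0, "wx": 0, "wy": 0, "wz": 0, "grip": 1},
])

```text
time: 8.67
tool_pos: [0.5466, 0.0459, 0.0253]
tool_rot: [0.0, -0.013, 1.0, -0.0]
force: [0.3, -0.2, -0.1]
grip_width: -0.0002
```

Emit:
jog_arm([
  {"dx": -0.1, "dy": 0, "dz": 0, "wx": 0, "wy": 0, "wz": 0, "grip": 1},
  {"dx": 0, "dy": 0, "dz": 0, "wx": 0, "wy": 0, "wz": 0, "grip": 1},
  {"dx": 0, "dy": 0, "dz": 0, "wx": 0, "wy": 0, "wz": 0, "grip": 1},
])

```text
time: 8.92
tool_pos: [0.547, 0.0459, 0.0252]
tool_rot: [-0.001, -0.013, 1.0, -0.0]
force: [-2.7, -0.9, 0.6]
grip_width: -0.0
```

Emit:
jog_arm([
  {"dx": -0.1, "dy": 0, "dz": 0, "wx": 0, "wy": 0, "wz": 0, "grip": 1},
  {"dx": 0, "dy": 0, "dz": 0, "wx": 0, "wy": 0, "wz": 0, "grip": 1},
  {"dx": 0, "dy": 0, "dz": 0, "wx": 0, "wy": 0, "wz": 0, "grip": 1},
  {"dx": 0, "dy": 0, "dz": 0, "wx": 0, "wy": 0, "wz": 0, "grip": 1},
])

```text
time: 9.25
tool_pos: [0.547, 0.0458, 0.025]
tool_rot: [-0.001, -0.013, 1.0, -0.0]
force: [-5.7, -0.6, 3.2]
grip_width: 0.0004
```

Run:
```python
from h import *
where()
for c in("side","wrist"): steel(c)
where()
```

```text
t 9.25 tcp tray [-0.0261  0.076 ] z 0.025 F [-5.69 -0.59  3.17]
side 0.57 tray xy [0.0001 0.0659] sizes [np.float64(0.0364), np.float64(0.0622)] ang -0.175 x -0.0223 0.0233 y 0.0349 0.0972
wrist 0.69 tray xy [-0.0021  0.0732] sizes [np.float64(0.0333), np.float64(0.0488)] ang -0.022 x -0.0193 0.0152 y 0.0469 0.0988
wrist 0.6 tray xy [-0.0442  0.0751] sizes [np.float64(0.1897), np.float64(0.1778)] ang 0.002 x -0.1313 0.0428 y -0.0584 0.2082
t 9.45 tcp tray [-0.026  0.076] z 0.025 F [-5.41 -0.2   2.26]
```

Emit:
jog_arm([
  {"dx": 0.4, "dy": 0, "dz": 0, "wx": 0, "wy": 0, "wz": 0, "grip": 1},
  {"dx": 0.4, "dy": 0, "dz": -0.5, "wx": 0, "wy": 0, "wz": 0, "grip": 1},
  {"dx": 0, "dy": 0, "dz": -1.5, "wx": 0, "wy": 0, "wz": 0, "grip": 1},
  {"dx": 0, "dy": 0, "dz": -1, "wx": 0, "wy": 0, "wz": 0, "grip": 1},
  {"dx": -1, "dy": 1.5, "dz": 0, "wx": 0, "wy": 0, "wz": 0, "grip": 1},
  {"dx": -1, "dy": 1.5, "dz": 0, "wx": 0, "wy": 0, "wz": 0, "grip": 1},
  {"dx": -1, "dy": 1.4, "dz": 0, "wx": 0, "wy": 0, "wz": 0, "grip": 1},
  {"dx": 0, "dy": 0, "dz": 0, "wx": 0, "wy": 0, "wz": 0, "grip": 1},
  {"dx": 0, "dy": 0, "dz": 0.8, "wx": 0, "wy": 0, "wz": 0, "grip": 1},
  {"dx": 0, "dy": 0, "dz": 0.7, "wx": 0, "wy": 0, "wz": 0, "grip": 1},
  {"dx": 0, "dy": 0, "dz": 0, "wx": 0, "wy": 0, "wz": 0, "grip": 1},
  {"dx": 0, "dy": 0, "dz": 0, "wx": 0, "wy": 0, "wz": 0, "grip": 1},
  {"dx": 0, "dy": 0, "dz": 0, "wx": 0, "wy": 0, "wz": 0, "grip": 1},
  {"dx": 0, "dy": 0, "dz": 0, "wx": 0, "wy": 0, "wz": 0, "grip": 1},
])

```text
time: 10.62
tool_pos: [0.5693, 0.0901, 0.0403]
tool_rot: [-0.0, -0.013, 1.0, -0.0]
force: [-0.4, 0.3, -0.0]
grip_width: -0.0003
```

Run:
```python
from h import *
where()
for c in("top","wrist"): steel(c)
where()
T,im,d=shoot();cv2.imwrite("pics/w3.png",cv2.resize(im,(700,525)))
```

```text
t 10.6167 tcp tray [-0.0027  0.1198] z 0.0403 F [-0.43  0.35 -0.01]
top 0.65 tray xy [-0.0011  0.0694] sizes [np.float64(0.0488), np.float64(0.0325)] ang -0.024 x -0.018 0.0157 y 0.045 0.0938
wrist 0.6 tray xy [-0.0011  0.0733] sizes [np.float64(0.051), np.float64(0.0327)] ang 0.001 x -0.0175 0.0152 y 0.045 0.1001
t 10.8167 tcp tray [-0.0025  0.1201] z 0.0405 F [-0.31 -0.43  0.42]
```

View pics/w3.png

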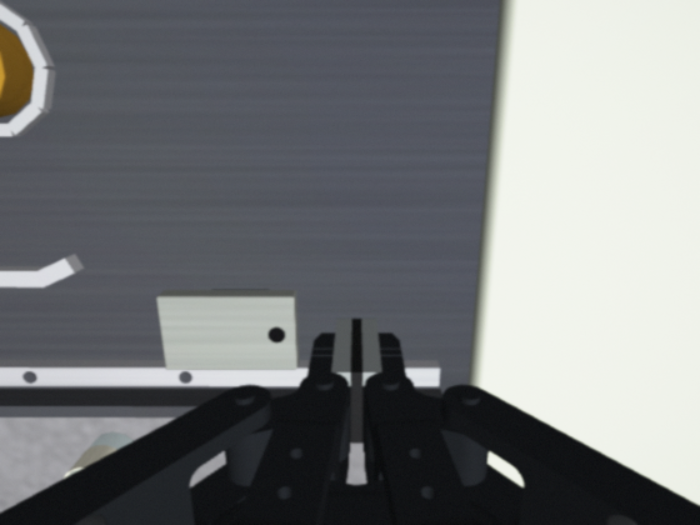

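Picture 5: the coupon lies flat along the rail (157–298, 295–370), and the fingers are behind its +y end, clear of it. I'll lower and slide it along the rail.

Emit:
jog_arm([
  {"dx": 0, "dy": 0, "dz": 0.8, "wx": 0, "wy": 0, "wz": 0, "grip": 1},
  {"dx": 0, "dy": 0, "dz": 0.4, "wx": 0, "wy": 0, "wz": 0, "grip": 1},
  {"dx": 0, "dy": 0, "dz": 0.3, "wx": 0, "wy": 0, "wz": 0, "grip": 1},
  {"dx": 0, "dy": 0, "dz": 0, "wx": 0, "wy": 0, "wz": 0, "grip": 1},
  {"dx": 0, "dy": 0, "dz": 0, "wx": 0, "wy": 0, "wz": 0, "grip": 1},
  {"dx": 0, "dy": 0, "dz": 0, "wx": 0, "wy": 0, "wz": 0, "grip": 1},
])

```text
time: 11.37
tool_pos: [0.5694, 0.0905, 0.0252]
tool_rot: [-0.0, -0.013, 1.0, -0.0]
force: [0.5, -0.4, 1.1]
grip_width: 0.0002
```

Emit:
jog_arm([
  {"dx": 0, "dy": -0.2, "dz": 0, "wx": 0, "wy": 0, "wz": 0, "grip": 1},
  {"dx": 0, "dy": -0.3, "dz": 0, "wx": 0, "wy": 0, "wz": 0, "grip": 1},
  {"dx": 0, "dy": -0.3, "dz": 0, "wx": 0, "wy": 0, "wz": 0, "grip": 1},
  {"dx": 0, "dy": -0.3, "dz": 0, "wx": 0, "wy": 0, "wz": 0, "grip": 1},
  {"dx": 0, "dy": -0.4, "dz": 0, "wx": 0, "wy": 0, "wz": 0, "grip": 1},
  {"dx": 0, "dy": -0.4, "dz": 0, "wx": 0, "wy": 0, "wz": 0, "grip": 1},
  {"dx": 0, "dy": -0.4, "dz": 0, "wx": 0, "wy": 0, "wz": 0, "grip": 1},
  {"dx": 0, "dy": -0.4, "dz": 0, "wx": 0, "wy": 0, "wz": 0, "grip": 1},
  {"dx": 0, "dy": -0.3, "dz": 0, "wx": 0, "wy": 0, "wz": 0, "grip": 1},
  {"dx": 0, "dy": -0.2, "dz": 0, "wx": 0, "wy": 0, "wz": 0, "grip": 1},
  {"dx": 0, "dy": 0, "dz": 0, "wx": 0, "wy": 0, "wz": 0, "grip": 1},
  {"dx": 0, "dy": 0, "dz": 0, "wx": 0, "wy": 0, "wz": 0, "grip": 1},
])

```text
time: 12.37
tool_pos: [0.5702, 0.0584, 0.0253]
tool_rot: [0.0, -0.013, 1.0, -0.0]
force: [0.3, 0.1, -0.9]
grip_width: 0.0
```

Run:
```python
from h import *
where()
for c in("top","wrist"): steel(c)
where()
```

```text
t 12.3667 tcp tray [-0.0026  0.088 ] z 0.0253 F [ 0.31  0.11 -0.89]
top 0.72 tray xy [-0.0112  0.0487] sizes [np.float64(0.0529), np.float64(0.0238)] ang 0.412 x -0.0326 0.0103 y 0.0198 0.0776
top 0.22 tray xy [-0.0469  0.0229] sizes [np.float64(0.1656), np.float64(0.1755)] ang -1.565 x -0.1344 0.0411 y -0.0591 0.1075
wrist 0.56 tray xy [-0.0018  0.0563] sizes [np.float64(0.0497), np.float64(0.0326)] ang 0.002 x -0.0181 0.0145 y 0.0289 0.0821
t 12.5667 tcp tray [-0.0026  0.0883] z 0.0253 F [ 0.31 -0.26  1.05]
```

Emit:
jog_arm([
  {"dx": 0, "dy": -0.2, "dz": 0, "wx": 0, "wy": 0, "wz": 0, "grip": 1},
  {"dx": 0, "dy": -0.3, "dz": 0, "wx": 0, "wy": 0, "wz": 0, "grip": 1},
  {"dx": 0, "dy": -0.4, "dz": 0, "wx": 0, "wy": 0, "wz": 0, "grip": 1},
  {"dx": 0, "dy": -0.4, "dz": 0, "wx": 0, "wy": 0, "wz": 0, "grip": 1},
  {"dx": 0, "dy": -0.4, "dz": 0, "wx": 0, "wy": 0, "wz": 0, "grip": 1},
  {"dx": 0, "dy": -0.4, "dz": 0, "wx": 0, "wy": 0, "wz": 0, "grip": 1},
  {"dx": 0, "dy": -0.4, "dz": 0, "wx": 0, "wy": 0, "wz": 0, "grip": 1},
  {"dx": 0, "dy": -0.4, "dz": 0, "wx": 0, "wy": 0, "wz": 0, "grip": 1},
  {"dx": 0, "dy": -0.4, "dz": 0, "wx": 0, "wy": 0, "wz": 0, "grip": 1},
  {"dx": 0, "dy": -0.3, "dz": 0, "wx": 0, "wy": 0, "wz": 0, "grip": 1},
  {"dx": 0, "dy": -0.3, "dz": 0, "wx": 0, "wy": 0, "wz": 0, "grip": 1},
  {"dx": 0, "dy": -0.2, "dz": 0, "wx": 0, "wy": 0, "wz": 0, "grip": 1},
  {"dx": 0, "dy": 0, "dz": 0, "wx": 0, "wy": 0, "wz": 0, "grip": 1},
  {"dx": 0, "dy": 0, "dz": 0, "wx": 0, "wy": 0, "wz": 0, "grip": 1},
  {"dx": 0, "dy": 0, "dz": 0, "wx": 0, "wy": 0, "wz": 0, "grip": 1},
])

```text
time: 13.82
tool_pos: [0.5713, 0.0176, 0.0253]
tool_rot: [0.0, -0.013, 1.0, -0.0]
force: [0.9, 0.4, 1.5]
grip_width: -0.0007
```

Run:
```python
from h import *
where()
for c in("side","wrist"): steel(c)
where()
```

```text
t 13.8167 tcp tray [-0.0025  0.0472] z 0.0253 F [0.91 0.36 1.51]
wrist 0.73 tray xy [-0.0019  0.016 ] sizes [np.float64(0.0493), np.float64(0.033)] ang 0.002 x -0.0185 0.0146 y -0.0112 0.0416
wrist 0.65 tray xy [-0.0239  0.0464] sizes [np.float64(0.1898), np.float64(0.1712)] ang 0.002 x -0.1077 0.0599 y -0.0861 0.1784
t 14.0167 tcp tray [-0.0025  0.0473] z 0.0253 F [-0.32 -0.79  0.26]
```

15–16 mm still to go.

Emit:
jog_arm([
  {"dx": 0, "dy": -0.2, "dz": 0, "wx": 0, "wy": 0, "wz": 0, "grip": 1},
  {"dx": 0, "dy": -0.3, "dz": 0, "wx": 0, "wy": 0, "wz": 0, "grip": 1},
  {"dx": 0, "dy": -0.3, "dz": 0, "wx": 0, "wy": 0, "wz": 0, "grip": 1},
  {"dx": 0, "dy": -0.3, "dz": 0, "wx": 0, "wy": 0, "wz": 0, "grip": 1},
  {"dx": 0, "dy": -0.2, "dz": 0, "wx": 0, "wy": 0, "wz": 0, "grip": 1},
  {"dx": 0, "dy": -0.1, "dz": 0, "wx": 0, "wy": 0, "wz": 0, "grip": 1},
  {"dx": 0, "dy": 0, "dz": 0, "wx": 0, "wy": 0, "wz": 0, "grip": 1},
  {"dx": 0, "dy": 0, "dz": 0, "wx": 0, "wy": 0, "wz": 0, "grip": 1},
  {"dx": 0, "dy": 0, "dz": 0, "wx": 0, "wy": 0, "wz": 0, "grip": 1},
])

```text
time: 14.77
tool_pos: [0.5717, 0.0035, 0.0253]
tool_rot: [0.0, -0.013, 1.0, -0.0]
force: [-0.1, -0.8, 0.0]
grip_width: -0.0001
```

Emit:
jog_arm([
  {"dx": 0, "dy": -0.1, "dz": 0, "wx": 0, "wy": 0, "wz": 0, "grip": 1},
  {"dx": 0, "dy": 0, "dz": 0, "wx": 0, "wy": 0, "wz": 0, "grip": 1},
  {"dx": 0, "dy": 0, "dz": 0, "wx": 0, "wy": 0, "wz": 0, "grip": 1},
])

```text
time: 15.02
tool_pos: [0.5717, 0.0029, 0.0253]
tool_rot: [-0.0, -0.013, 1.0, 0.0]
force: [-0.5, 3.4, -0.2]
grip_width: -0.0001
```

Emit:
jog_arm([
  {"dx": 0, "dy": -0.1, "dz": 0, "wx": 0, "wy": 0, "wz": 0, "grip": 1},
  {"dx": 0, "dy": 0, "dz": 0, "wx": 0, "wy": 0, "wz": 0, "grip": 1},
  {"dx": 0, "dy": 0, "dz": 0, "wx": 0, "wy": 0, "wz": 0, "grip": 1},
])

```text
time: 15.27
tool_pos: [0.5716, 0.0027, 0.0253]
tool_rot: [-0.0, -0.013, 1.0, 0.001]
force: [-1.4, 9.9, 0.8]
grip_width: -0.0002
```

Firm contact just where the end stop should be. I'll back off, raise and look.

Emit:
jog_arm([
  {"dx": 0, "dy": 0.3, "dz": 0, "wx": 0, "wy": 0, "wz": 0, "grip": 1},
  {"dx": 0, "dy": 0.4, "dz": 0, "wx": 0, "wy": 0, "wz": 0, "grip": 1},
  {"dx": 0, "dy": 0.3, "dz": -0.5, "wx": 0, "wy": 0, "wz": 0, "grip": 1},
  {"dx": 0, "dy": 0, "dz": -2, "wx": 0, "wy": 0, "wz": 0, "grip": 1},
  {"dx": 0, "dy": 0, "dz": -3, "wx": 0, "wy": 0, "wz": 0, "grip": 1},
  {"dx": 0, "dy": 0, "dz": -4, "wx": 0, "wy": 0, "wz": 0, "grip": 1},
  {"dx": 2, "dy": 0, "dz": -4, "wx": 0, "wy": 0, "wz": 0, "grip": 1},
  {"dx": 3, "dy": 0, "dz": 0, "wx": 0, "wy": 0, "wz": 0, "grip": 1},
  {"dx": 0, "dy": 0, "dz": 0, "wx": 0, "wy": 0, "wz": 0, "grip": 1},
  {"dx": 0, "dy": 0, "dz": 0, "wx": 0, "wy": 0, "wz": 0, "grip": 1},
  {"dx": 0, "dy": 0, "dz": 0, "wx": 0, "wy": 0, "wz": 0, "grip": 1},
  {"dx": 0, "dy": 0, "dz": 0, "wx": 0, "wy": 0, "wz": 0, "grip": 1},
])

```text
time: 16.27
tool_pos: [0.5234, 0.0103, 0.1573]
tool_rot: [0.0, -0.013, 1.0, -0.0]
force: [0.3, -0.3, 0.0]
grip_width: -0.0001
```

Run:
```python
from h import *
where()
for c in("top","wrist"): steel(c)
for n in("tray_front","standard","pocket"): print(n,[(tray(m["xyz"]).round(4),round(m["score"],2)) for m in mark_of("wrist",n)[:1]])
T,im,d=shoot();cv2.imwrite("pics/w4.png",cv2.resize(im,(800,600)))
where()
```

```text
t 16.2667 tcp tray [-0.0506  0.0411] z 0.1573 F [ 0.32 -0.3   0.  ]
top 0.49 tray xy [-0.0018 -0.0049] sizes [np.float64(0.0448), np.float64(0.0304)] ang -0.024 x -0.0176 0.0139 y -0.0275 0.0176
wrist 0.96 tray xy [-0.0019  0.0018] sizes [np.float64(0.0501), np.float64(0.0325)] ang 0.002 x -0.0182 0.0144 y -0.0247 0.0274
tray_front [(array([-0.0479, -0.0528]), 0.78)]
standard [(array([-0.0949,  0.0019]), 0.64)]
pocket []
t 16.6667 tcp tray [-0.0511  0.0411] z 0.1573 F [-0.02  0.2  -0.3 ]
```

View pics/w4.png

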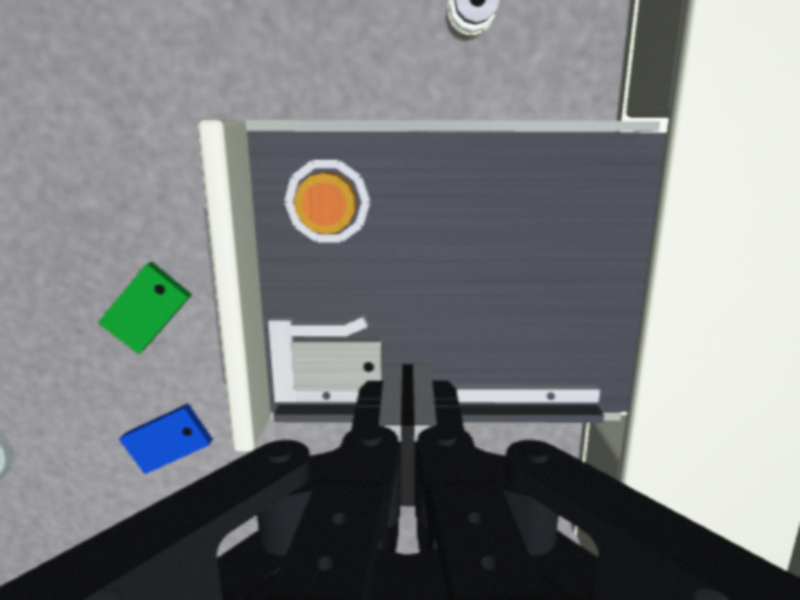

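Picture 6: the coupon is in the pocket (291–381, 342–390), flush with the end stop and the rail. The standard is in its nest and the tray is still open. Next I'll go round in front of the panel.

Emit:
jog_arm([
  {"dx": 0, "dy": -2, "dz": 0, "wx": 0, "wy": 0, "wz": 0, "grip": 1},
  {"dx": 0, "dy": -4, "dz": 0, "wx": 0, "wy": 0, "wz": 0, "grip": 1},
  {"dx": 0, "dy": -4, "dz": 0, "wx": 0, "wy": 0, "wz": 0, "grip": 1},
  {"dx": 0, "dy": -3.5, "dz": 0, "wx": 0, "wy": 0, "wz": 0, "grip": 1},
  {"dx": 0, "dy": 0, "dz": 0, "wx": 0, "wy": 0, "wz": 0, "grip": 1},
  {"dx": 0, "dy": 0, "dz": 2, "wx": 0, "wy": 0, "wz": 0, "grip": 1},
  {"dx": 0, "dy": 0, "dz": 3, "wx": 0, "wy": 0, "wz": 0, "grip": 1},
  {"dx": 0, "dy": 0, "dz": 3, "wx": 0, "wy": 0, "wz": 0, "grip": 1},
  {"dx": 0, "dy": 0, "dz": 2, "wx": 0, "wy": 0, "wz": 0, "grip": 1},
  {"dx": 0, "dy": 0, "dz": 1.5, "wx": 0, "wy": 0, "wz": 0, "grip": 1},
  {"dx": 0, "dy": 0, "dz": 0.5, "wx": 0, "wy": 0, "wz": 0, "grip": 1},
  {"dx": 0, "dy": 0, "dz": 0, "wx": 0, "wy": 0, "wz": 0, "grip": 1},
  {"dx": 0, "dy": 0, "dz": 0, "wx": 0, "wy": 0, "wz": 0, "grip": 1},
  {"dx": 0, "dy": 0, "dz": 0, "wx": 0, "wy": 0, "wz": 0, "grip": 1},
])

```text
time: 17.83
tool_pos: [0.5273, -0.1248, 0.0386]
tool_rot: [0.001, -0.013, 1.0, -0.0]
force: [-0.3, -0.1, 0.4]
grip_width: -0.0
```

Run:
```python
from h import *
where()
```

```text
t 17.8333 tcp tray [-0.0501 -0.0941] z 0.0386 F [-0.28 -0.08  0.43]
```

Emit:
jog_arm([
  {"dx": 0, "dy": 1, "dz": 0, "wx": 0, "wy": 0, "wz": 0, "grip": 1},
  {"dx": 0, "dy": 1, "dz": 0, "wx": 0, "wy": 0, "wz": 0, "grip": 1},
  {"dx": 0, "dy": 0.6, "dz": 0, "wx": 0, "wy": 0, "wz": 0, "grip": 1},
  {"dx": 0, "dy": 0.2, "dz": 0, "wx": 0, "wy": 0, "wz": 0, "grip": 1},
  {"dx": 0, "dy": 0.1, "dz": 0, "wx": 0, "wy": 0, "wz": 0, "grip": 1},
  {"dx": 0, "dy": 0.1, "dz": 0, "wx": 0, "wy": 0, "wz": 0, "grip": 1},
  {"dx": 0, "dy": 0.1, "dz": 0, "wx": 0, "wy": 0, "wz": 0, "grip": 1},
  {"dx": 0, "dy": 0.1, "dz": 0, "wx": 0, "wy": 0, "wz": 0, "grip": 1},
  {"dx": 0, "dy": 0.1, "dz": 0, "wx": 0, "wy": 0, "wz": 0, "grip": 1},
  {"dx": 0, "dy": 0.1, "dz": 0, "wx": 0, "wy": 0, "wz": 0, "grip": 1},
  {"dx": 0, "dy": 0.1, "dz": 0, "wx": 0, "wy": 0, "wz": 0, "grip": 1},
  {"dx": 0, "dy": 0.1, "dz": 0, "wx": 0, "wy": 0, "wz": 0, "grip": 1},
  {"dx": 0, "dy": 0.1, "dz": 0, "wx": 0, "wy": 0, "wz": 0, "grip": 1},
])

```text
time: 18.92
tool_pos: [0.5256, -0.0877, 0.0376]
tool_rot: [0.0, -0.013, 1.0, -0.0]
force: [0.2, -2.5, 1.8]
grip_width: 0.0
```

Emit:
jog_arm([
  {"dx": 0, "dy": 0.1, "dz": 0, "wx": 0, "wy": 0, "wz": 0, "grip": 1},
  {"dx": 0, "dy": 0.2, "dz": 0, "wx": 0, "wy": 0, "wz": 0, "grip": 1},
  {"dx": 0, "dy": 0.3, "dz": 0, "wx": 0, "wy": 0, "wz": 0, "grip": 1},
  {"dx": 0, "dy": 0.4, "dz": 0, "wx": 0, "wy": 0, "wz": 0, "grip": 1},
  {"dx": 0, "dy": 0.5, "dz": 0, "wx": 0, "wy": 0, "wz": 0, "grip": 1},
  {"dx": 0, "dy": 0.5, "dz": 0, "wx": 0, "wy": 0, "wz": 0, "grip": 1},
  {"dx": 0, "dy": 0.5, "dz": 0, "wx": 0, "wy": 0, "wz": 0, "grip": 1},
  {"dx": 0, "dy": 0.5, "dz": 0, "wx": 0, "wy": 0, "wz": 0, "grip": 1},
  {"dx": 0, "dy": 0.5, "dz": 0, "wx": 0, "wy": 0, "wz": 0, "grip": 1},
  {"dx": 0, "dy": 0.5, "dz": 0, "wx": 0, "wy": 0, "wz": 0, "grip": 1},
  {"dx": 0, "dy": 0.5, "dz": 0, "wx": 0, "wy": 0, "wz": 0, "grip": 1},
  {"dx": 0, "dy": 0.5, "dz": 0, "wx": 0, "wy": 0, "wz": 0, "grip": 1},
  {"dx": 0, "dy": 0.5, "dz": 0, "wx": 0, "wy": 0, "wz": 0, "grip": 1},
  {"dx": 0, "dy": 0.5, "dz": 0, "wx": 0, "wy": 0, "wz": 0, "grip": 1},
  {"dx": 0, "dy": 0.5, "dz": 0, "wx": 0, "wy": 0, "wz": 0, "grip": 1},
  {"dx": 0, "dy": 0.4, "dz": 0, "wx": 0, "wy": 0, "wz": 0, "grip": 1},
  {"dx": 0, "dy": 0.3, "dz": 0, "wx": 0, "wy": 0, "wz": 0, "grip": 1},
  {"dx": 0, "dy": 0.2, "dz": 0, "wx": 0, "wy": 0, "wz": 0, "grip": 1},
  {"dx": 0, "dy": 0.1, "dz": 0, "wx": 0, "wy": 0, "wz": 0, "grip": 1},
  {"dx": 0, "dy": 0, "dz": 0, "wx": 0, "wy": 0, "wz": 0, "grip": 1},
])

```text
time: 20.58
tool_pos: [0.523, -0.0124, 0.0374]
tool_rot: [-0.0, -0.013, 1.0, 0.0]
force: [-0.0, -0.5, 0.5]
grip_width: 0.0
```

Run:
```python
from h import *
where()
T,im,d=shoot();cv2.imwrite("pics/w5.png",im);grab_frame("top")
for c in("top","wrist"):print(c,[(tray(m["xyz"]).round(4),round(m["score"],2)) for m in mark_of(c,"tray_front")[:2]])
for c in("top","wrist"): steel(c)
```

```text
t 20.5833 tcp tray [-0.0515  0.0184] z 0.0374 F [-0.04 -0.53  0.53]
top []
wrist [(array([-0.0502,  0.0324]), 0.7)]
wrist 0.93 tray xy [-0.0058  0.0914] sizes [np.float64(0.0446), np.float64(0.0277)] ang 0.549 x -0.0299 0.0193 y 0.0657 0.1176
wrist 0.73 tray xy [-0.0538  0.0881] sizes [np.float64(0.1583), np.float64(0.0972)] ang -1.558 x -0.1336 0.0264 y 0.0305 0.1614
```

View pics/w5.png

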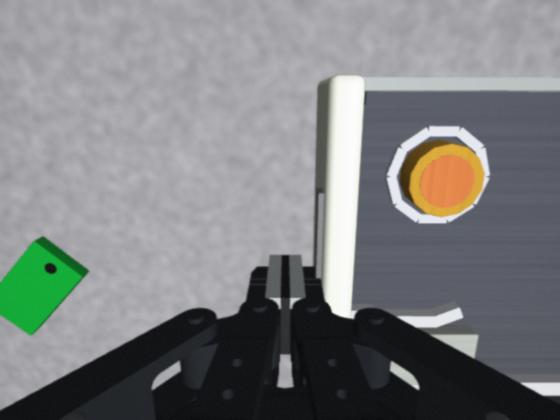

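Picture 7: the tray is part way in. The standard sits in its nest, and the visible end of the coupon (400–477, 335–355) is square in the pocket, the rest hidden by the gripper. I'll push on.

Emit:
jog_arm([
  {"dx": 0, "dy": 0.2, "dz": 0, "wx": 0, "wy": 0, "wz": 0, "grip": 1},
  {"dx": 0, "dy": 0.3, "dz": 0, "wx": 0, "wy": 0, "wz": 0, "grip": 1},
  {"dx": 0, "dy": 0.5, "dz": 0, "wx": 0, "wy": 0, "wz": 0, "grip": 1},
  {"dx": 0, "dy": 0.7, "dz": 0, "wx": 0, "wy": 0, "wz": 0, "grip": 1},
  {"dx": 0, "dy": 0.7, "dz": 0, "wx": 0, "wy": 0, "wz": 0, "grip": 1},
  {"dx": 0, "dy": 0.7, "dz": 0, "wx": 0, "wy": 0, "wz": 0, "grip": 1},
  {"dx": 0, "dy": 0.7, "dz": 0, "wx": 0, "wy": 0, "wz": 0, "grip": 1},
  {"dx": 0, "dy": 0.7, "dz": 0, "wx": 0, "wy": 0, "wz": 0, "grip": 1},
  {"dx": 0, "dy": 0.7, "dz": 0, "wx": 0, "wy": 0, "wz": 0, "grip": 1},
  {"dx": 0, "dy": 0.7, "dz": 0, "wx": 0, "wy": 0, "wz": 0, "grip": 1},
  {"dx": 0, "dy": 0.7, "dz": 0, "wx": 0, "wy": 0, "wz": 0, "grip": 1},
  {"dx": 0, "dy": 0.7, "dz": 0, "wx": 0, "wy": 0, "wz": 0, "grip": 1},
  {"dx": 0, "dy": 0.7, "dz": 0, "wx": 0, "wy": 0, "wz": 0, "grip": 1},
  {"dx": 0, "dy": 0.7, "dz": 0, "wx": 0, "wy": 0, "wz": 0, "grip": 1},
  {"dx": 0, "dy": 0.6, "dz": 0, "wx": 0, "wy": 0, "wz": 0, "grip": 1},
  {"dx": 0, "dy": 0.5, "dz": 0, "wx": 0, "wy": 0, "wz": 0, "grip": 1},
  {"dx": 0, "dy": 0.4, "dz": 0, "wx": 0, "wy": 0, "wz": 0, "grip": 1},
  {"dx": 0, "dy": 0.2, "dz": 0, "wx": 0, "wy": 0, "wz": 0, "grip": 1},
  {"dx": 0, "dy": 0.1, "dz": 0, "wx": 0, "wy": 0, "wz": 0, "grip": 1},
  {"dx": 0, "dy": 0, "dz": 0, "wx": 0, "wy": 0, "wz": 0, "grip": 1},
])

```text
time: 22.65
tool_pos: [0.5207, 0.0925, 0.0376]
tool_rot: [-0.0, -0.013, 1.0, 0.0]
force: [-0.5, -0.2, -0.1]
grip_width: -0.0001
```

Run:
```python
from h import *
where()
```

```text
t 22.65 tcp tray [-0.0513  0.1234] z 0.0376 F [-0.47 -0.23 -0.11]
```

Emit:
jog_arm([
  {"dx": 0, "dy": 0.1, "dz": 0, "wx": 0, "wy": 0, "wz": 0, "grip": 1},
  {"dx": 0, "dy": 0.1, "dz": 0, "wx": 0, "wy": 0, "wz": 0, "grip": 1},
  {"dx": 0, "dy": 0.1, "dz": 0, "wx": 0, "wy": 0, "wz": 0, "grip": 1},
  {"dx": 0, "dy": 0.1, "dz": 0, "wx": 0, "wy": 0, "wz": 0, "grip": 1},
  {"dx": 0, "dy": 0.1, "dz": 0, "wx": 0, "wy": 0, "wz": 0, "grip": 1},
  {"dx": 0, "dy": 0.1, "dz": 0, "wx": 0, "wy": 0, "wz": 0, "grip": 1},
  {"dx": 0, "dy": 0.1, "dz": 0, "wx": 0, "wy": 0, "wz": 0, "grip": 1},
  {"dx": 0, "dy": 0, "dz": 0, "wx": 0, "wy": 0, "wz": 0, "grip": 1},
  {"dx": 0, "dy": 0, "dz": 0, "wx": 0, "wy": 0, "wz": 0, "grip": 1},
])

```text
time: 23.4
tool_pos: [0.5205, 0.0961, 0.0376]
tool_rot: [-0.0, -0.014, 1.0, -0.002]
force: [2.5, -26.1, 2.9]
grip_width: 0.0001
```

Emit:
jog_arm([
  {"dx": 0, "dy": 0.1, "dz": 0, "wx": 0, "wy": 0, "wz": 0, "grip": 1},
  {"dx": 0, "dy": 0, "dz": 0, "wx": 0, "wy": 0, "wz": 0, "grip": 1},
  {"dx": 0, "dy": 0.1, "dz": 0, "wx": 0, "wy": 0, "wz": 0, "grip": 1},
  {"dx": 0, "dy": 0, "dz": 0, "wx": 0, "wy": 0, "wz": 0, "grip": 1},
  {"dx": 0, "dy": 0, "dz": 0, "wx": 0, "wy": 0, "wz": 0, "grip": 1},
])

```text
time: 23.82
tool_pos: [0.5205, 0.0963, 0.0376]
tool_rot: [-0.0, -0.014, 1.0, -0.003]
force: [4.0, -39.6, 3.1]
grip_width: 0.0002
```

Emit:
jog_arm([
  {"dx": 0, "dy": 0.1, "dz": 0, "wx": 0, "wy": 0, "wz": 0, "grip": 1},
  {"dx": 0, "dy": 0, "dz": 0, "wx": 0, "wy": 0, "wz": 0, "grip": 1},
  {"dx": 0, "dy": 0.1, "dz": 0, "wx": 0, "wy": 0, "wz": 0, "grip": 1},
  {"dx": 0, "dy": 0, "dz": 0, "wx": 0, "wy": 0, "wz": 0, "grip": 1},
  {"dx": 0, "dy": 0, "dz": 0, "wx": 0, "wy": 0, "wz": 0, "grip": 1},
])

```text
time: 24.23
tool_pos: [0.5205, 0.0965, 0.0376]
tool_rot: [-0.0, -0.015, 1.0, -0.005]
force: [4.9, -52.5, 5.4]
grip_width: -0.0002
```

Emit:
jog_arm([
  {"dx": 0, "dy": -0.4, "dz": 0, "wx": 0, "wy": 0, "wz": 0, "grip": 1},
  {"dx": 0, "dy": -0.6, "dz": 0, "wx": 0, "wy": 0, "wz": 0, "grip": 1},
  {"dx": 0, "dy": -1, "dz": 0, "wx": 0, "wy": 0, "wz": 0, "grip": 1},
  {"dx": 0, "dy": -3, "dz": 0, "wx": 0, "wy": 0, "wz": 0, "grip": 1},
  {"dx": 0, "dy": -2, "dz": -4, "wx": 0, "wy": 0, "wz": 0, "grip": 1},
  {"dx": 0, "dy": 0, "dz": -4, "wx": 0, "wy": 0, "wz": 0, "grip": 1},
  {"dx": 0, "dy": 0, "dz": -4, "wx": 0, "wy": 0, "wz": 0, "grip": 1},
  {"dx": 0, "dy": 0, "dz": -4, "wx": 0, "wy": 0, "wz": 0, "grip": 1},
  {"dx": 0, "dy": 0, "dz": 0, "wx": 0, "wy": 0, "wz": 0, "grip": 1},
  {"dx": 0, "dy": 0, "dz": 0, "wx": 0, "wy": 0, "wz": 0, "grip": 1},
  {"dx": 0, "dy": 0, "dz": 0, "wx": 0, "wy": 0, "wz": 0, "grip": 1},
  {"dx": 0, "dy": 0, "dz": 0, "wx": 0, "wy": 0, "wz": 0, "grip": 1},
])

```text
time: 25.23
tool_pos: [0.5211, 0.0347, 0.1934]
tool_rot: [-0.001, -0.013, 1.0, 0.0]
force: [-0.0, 0.1, -0.3]
grip_width: 0.0002
```

Run:
```python
from h import *
where()
T,im,d=shoot();cv2.imwrite("pics/w6.png",cv2.resize(im,(800,600)))
f,cx,cy=cam("wrist");vv,uu=np.mgrid[0:420,0:560]
P=np.stack([(uu-cx)/f*d,(vv-cy)/f*d,d],-1)@T[:3,:3].T+T[:3,3]
t=(P[...,:2]-P0)@A.T
for x in(-.11,-.09,-.07,-.05,-.02,.01):
    k=(abs(t[...,0]-x)<.008)&(d>0)&(t[...,1]>.05)&(t[...,1]<.3);z=P[...,2]
    a=t[k&(z>.05)&(z<.0615)][:,1];b=t[k&(z>.063)&(z<.075)][:,1]
    print(x,len(a),a.size and np.percentile(a,[3,50,97]).round(4),len(b),b.size and np.percentile(b,[1,3]).round(4))
print([(tray(m["xyz"]).round(4),round(m["score"],2)) for m in mark_of("wrist","tray_front")[:2]])
print("an",[(tray(m["xyz"]).round(4),round(m["score"],2)) for m in mark_of("wrist","analyser")[:2]])
```

```text
t 25.2333 tcp tray [-0.0523  0.0655] z 0.1934 F [-0.03  0.06 -0.26]
-0.11 395 [0.141  0.1456 0.152 ] 3183 [0.1555 0.157 ]
-0.09 415 [0.1391 0.1448 0.1521] 2929 [0.1556 0.1571]
-0.07 400 [0.1391 0.1445 0.1519] 2771 [0.1555 0.157 ]
-0.05 380 [0.139  0.1447 0.1523] 2623 [0.1555 0.1571]
-0.02 344 [0.139  0.1445 0.1521] 2377 [0.1555 0.1572]
0.01 273 [0.1409 0.1456 0.1521] 2176 [0.1555 0.157 ]
[(array([-0.0518,  0.1415]), 0.59)]
an [(array([-0.0443,  0.1542]), 0.96)]
```

View pics/w6.png

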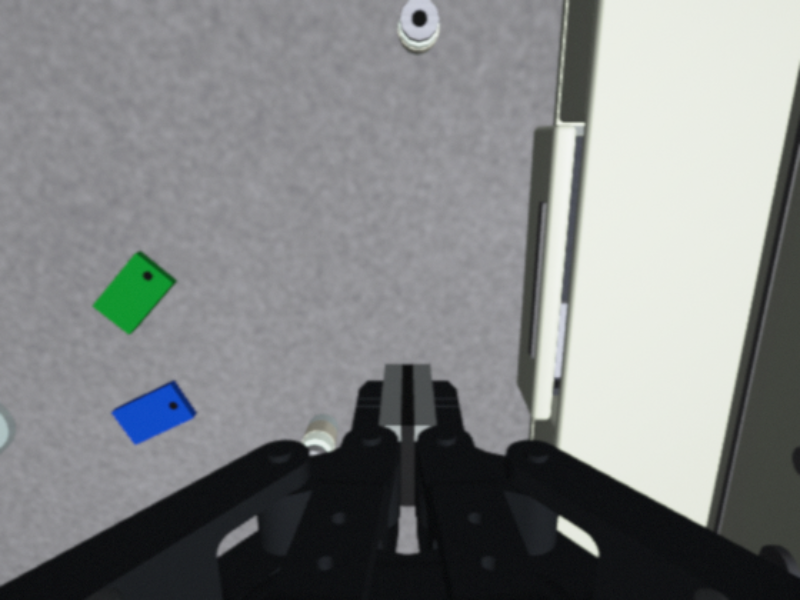

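Picture 8: the panel is up against the base. The depth profile puts it 0.190–0.192 m from where it started, and the base gap is about 3 mm. It stopped rigidly, so this is the end of the travel. I'll check the bystanders once and hand in.

Run:
```python
from h import *
grab_frame("top")
for n in("jar","beaker","vial_near","vial_far"): print(n,[(np.round(m["xyz"],3).tolist(),round(m["score"],2)) for m in mark_of("top",n)[:1]])
print([(tray(m["xyz"]).round(4),round(m["score"],2)) for m in mark_of("top","tray_front")[:1]])
where(); print(close_job())
```

```text
jar [([0.423, -0.27, -0.0], 0.76)]
beaker [([0.656, -0.275, 0.002], 0.88)]
vial_near [([0.391, 0.039, 0.006], 0.47)]
vial_far [([0.654, -0.025, 0.001], 0.55)]
[]
t 25.6833 tcp tray [-0.0513  0.0655] z 0.1945 F [-0.75 -0.99  0.92]
the job is handed in; nothing more can be done
None
```

I loaded the coupon and shut the tray, and handed the job in at about 25.7 s. No verdict was reported.

- **Rail:** I pushed the steel coupon square against the guide rail with closed fingertips and held it there at about 6 N, still about 73 mm short of the pocket.
- **Pocket:** I slid it along the rail until the end stop took about 10 N. The wrist camera then put it within about 2 mm of home in x and y and square to 0.002 rad, with the tray still open.
- **Shutting:** I pushed the front panel in at no more than about 0.09 m/s by command, slowing to about 1 cm/s at the end. It stopped rigidly.

**Last checks**
- **Tray travel:** the depth profile gives 0.190–0.192 m, and the panel's gap to the base looks like about 3 mm (2 mm expected), so the tray is shut within the 6 mm allowed. The detector's estimate of the panel position (about 0.141 m) agreed.
- **Bystanders:** the jar, beaker and both vials were within about 6 mm of where they started, which is near the detector's error. I did not re-check the wash bottle and spatula, but the arm never went near them.
- **Robot:** it stood clear of everything, with force readings near zero.

**Not confirmed or less clean**
- The coupon and the check standard were hidden once the tray was shut. Both were last seen in place with the tray partly in.
- I pressed longer than needed at the end of travel, and the force reached about 52 N through the fingertips before I backed off. That is below the 120 N wrist limit. The 40 N limit covers the arm and gripper body, and I judged that neither touched anything, but I did not check this directly.
- The top camera's network did not find the shut panel in the last two tries.

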